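# Step the day marker on to Friday

## Task

Press the black button of the blue day marker again and again, letting it come right up each time, until the green face with five dots shows in its window, then leave the button up. Each full press steps the drum on by one day. Do not press the button of the red marker beside it.

Things in the scene. Friction and masses are not known exactly. Their poses are not given: they have to be found in the camera images.
- blue_marker: BLUE day marker fixed to the bench: painted box 135 x 74 mm, 62 high; origin under its middle, x along its length, z up. Round black push button 36 mm across, axis at x = +38 mm, in a steel collar (46 mm across, 68 high). White-framed window (40 x 54 mm, 67 high, clear pane) centred at x = -28 mm over a seven-sided coloured drum that only the button can turn.
- blue_button_top (a point): middle of the top of the blue marker's push button; this point moves down with the button. 84 mm above the bench when up, 72 mm when fully down.
- blue_button (a joint): travel of the blue marker's button in m: 0 up, 0.012 fully down at its stop. Its return spring gives 1.5 N at the top and 3 N at the bottom; turning the drum raises the push to about 5 N some 3 mm down, so push on through that to the stop. The drum clicks on to its next face about 8 mm down and not again in that stroke; let the button come right up before the next press.
- blue_drum (a joint): angle of the blue marker's drum, rad; grows by 0.898 a press. Faces in order: blue, 1 dot (0); yellow, 2 (0.898); red, 3 (1.795); brown, 4 (2.693); green, 5 (3.590); orange, 6 (4.488); black, 7 (5.386 or -0.898); blue again. Starts at black, blue, yellow or red: 2 to 5 presses. If passed, green comes again 7 presses later (9.873).
- red_marker: an equal device in RED paint, beside the blue one (either may be on the left, middles at least 180 mm apart sideways). Not to be operated.
- red_button (a joint): travel of the red marker's button in m: 0 up, 0.012 fully down. To be left up.

How it is judged:
By the outcome, as a careful person would: the job done as asked, in the order asked, and still so for the second after the job is handed in, with the robot touching nothing.
It also fails if it takes over 40 s, if anything falls off the work surface, if the arm or the gripper's body presses on something with over 40 N, if the wrist force passes 120 N, or if a joint passes its speed limit or range.

## Robot

A 6-joint arm with a two-finger parallel gripper is mounted at the origin on the work surface. World frame = base frame: x ahead of the robot, y to its left, z up, the work surface at z = 0. Lengths are in m, angles in rad, forces in N, time in s.
With the tool pointing down it reaches from about 0.35 to 0.775 m from the base axis. Payload 5.5 kg.
Tool frame: the origin (TCP) lies at the very end of the fingers, on their centre line; the grasp point (between the pads) lies 19 mm behind it; z points along the fingers, y is the line along which they close (so a half turn about z gives the same grasp; the last joint's range is limited). The gripper opens to 85 mm and grips with 20 to 120 N. Pads are 22 mm wide; open, the fingers measure 114 mm over their backs; the gripper's body (76 mm by 85 mm) begins 54 mm behind the grasp point. The pads swing forward as they close: fully open they stand 13 mm farther back than shut.
Start: joints at [1.134, 0.313, 0.046, 1.304, 0, 1.431], TCP at [0.168, 0.55, 0.231] pointing down, gripper open.
Joint ranges: [-2.76, 2.76], [-0.86, 1.69], [-1.03, 1.26], [-2.2, 2.34], [-1.47, 1.5], [-3.14, 3.14]. Speed limits (rad/s): [2.57, 2.57, 3.14, 3.14, 3.14, 3.14].

## Interface

Orientations are given as a unit quaternion [w, x, y, z].
In Python, from workcell import env, imaging, ticket gives the robot as it stands. The module is installed in compiled form; this text tells all that it offers.
- The arm moves only by the tool apply_moves, never from a script. Its argument "rows" is a list of rows, each an object with "xyz": the shift along the tool's x, y, z in mm, a list of three; "turn": the turn, a rotation vector about the tool's x, y, z in rad, a list of three; "grip": the opening, from 0 (shut) to 1 (fully open). A call has 1 to 12 rows; each row is the pose to reach, as a shift and turn from the pose commanded when the call began, along the tool's axes at that moment; what a row does not reach only later rows make up. A row lasts 1/12 s, in which the tool goes at most 41.7 mm and 7.16 degrees, less where a joint would pass 70% of its speed; a pose out of reach is approached as far as the arm can. A call with a gripper value outside its range is refused whole. The fingers move at their own pace and stop on an object; "force" is the grip in N (left out, the last holds). Time passes only in rows, so rows that repeat a pose let the fingers close. It gives the time, the measured TCP pose, the force, the opening and the grip force at its end, in the units of the state.
- env.get_state(): the state, without advancing time (a new reading comes with each control period).
- imaging.read_camera(name): name is "side" or "top"; returns a dict with "color" (480x640x3 uint8, blue, green, red), "z_map" (480x640 float32, m along the optical axis (not along the pixel's ray), 0 where there is no reading), "camera_matrix" (3x3 intrinsics, pixels), "view" (4x4, takes a point from world to camera coordinates). Camera axes: x right, y down, z forward; pixel columns grow to the right and rows downward; lengths in m; the calibration is good to about 2 mm. A picture is of the moment at which its call begins.
- ticket.hand_in(): hands the job in; it is judged then, once.
The state is a dict: "clock": time; "joint_pos": joint angles; "qvel": joint speeds; "tau": joint torques, N m; "tcp_pos": TCP position; "orientation": TCP orientation; "wrist_force": force on the tool from outside, world axes, zero at the start; "ft_torque": the same for the moment, N m; "finger_gap": finger opening in m; "grip_force": force on a finger pad.
Only numpy, scipy, OpenCV 4.12 (cv2) and the standard library are available. Lean on these libraries where they do the work, as an engineer would, in place of code of your own. Each camera call takes 0.05 s, during which the arm holds its last target. There are 200 camera calls.

## Working session

There is one attempt and no reset: what is moved stays moved. The work goes in short steps, Python scripts to look and compute and a tool call to move; the robot and the scene stay as the last step left them, time stands still between calls to the robot, and variables do not carry over. Pictures are saved under pics/ and viewed, at most 10 in all, crops included, and the job is handed in when it is done.

Besides the shell and the picture viewer there is one more tool, called after "Request:" by a JSON object that holds its "fn" and its "kwargs". apply_moves: Moves the arm, as the interface text tells. Its arguments: {"type":"object","properties":{"rows":{"type":"array"},"force":{"type":"number"}},"required":["rows"]}

```bash
mkdir -p pics; cat > h.py <<'E'
import numpy as np, cv2
from workcell import env, imaging, ticket
def cam(n):
    c=imaging.read_camera(n); z=c["z_map"]; K=c["camera_matrix"]; V=np.linalg.inv(c["view"])
    v,u=np.indices(z.shape)
    P=np.stack([(u-K[0,2])*z/K[0,0],(v-K[1,2])*z/K[1,1],z],-1)@V[:3,:3].T+V[:3,3]
    P[z==0]=np.nan
    return c,P
E
python3 - <<'E'
from h import *
for n in("top","side"):
    c,P=cam(n); cv2.imwrite(f"pics/{n}0.png",c["color"]); np.savez(f"{n}0.npz",P=P,c=c["color"])
    print(n,np.linalg.inv(c["view"]).round(3).tolist(),c["camera_matrix"][0,0])
s=env.get_state();print(s)
E
```

```text
top [[-0.018, -0.993, 0.116, 0.451], [-1.0, 0.018, -0.005, 0.005], [0.003, -0.116, -0.993, 0.923], [0.0, 0.0, 0.0, 1.0]] 609.364890398274
side [[0.95, -0.22, 0.223, 0.355], [-0.313, -0.647, 0.695, -0.569], [-0.009, -0.73, -0.683, 0.618], [0.0, 0.0, 0.0, 1.0]] 549.3583859648841
{'clock': 0.1, 'joint_pos': array([1.13443444e+00, 3.13929562e-01, 4.51447165e-02, 1.30360484e+00,
       1.88376370e-05, 1.43122739e+00]), 'qvel': array([-0.00228239,  0.0002458 ,  0.00297933,  0.00021452, -0.00071374,
       -0.00081455]), 'tau': array([ 2.94290170e-03, -4.81727314e+01,  2.99242920e+01,  1.28238936e-02,
       -3.89845195e-05, -3.32639239e-06]), 'tcp_pos': array([0.16796436, 0.54947042, 0.23051693]), 'orientation': array([-2.35289426e-04,  1.47852383e-01,  9.89009119e-01, -7.61199767e-04]), 'wrist_force': array([-0.32213407,  0.7160786 , -0.6975384 ]), 'ft_torque': array([ 0.04959838,  0.03841757, -0.02349356]), 'grip_force': 0.0, 'finger_gap': 0.08542485837484971}
```

View pics/top0.png

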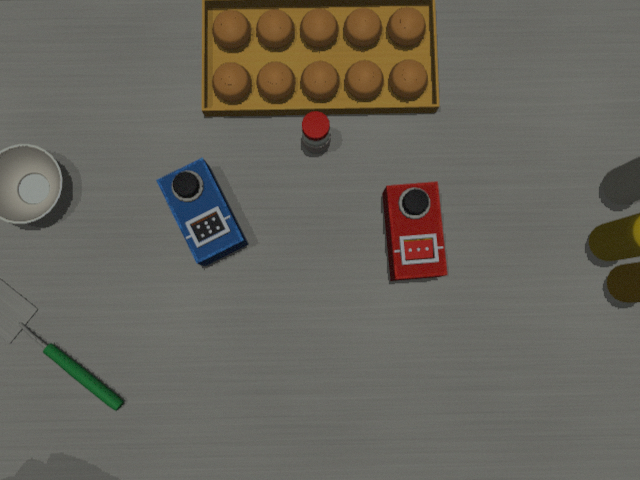

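View pics/side0.png

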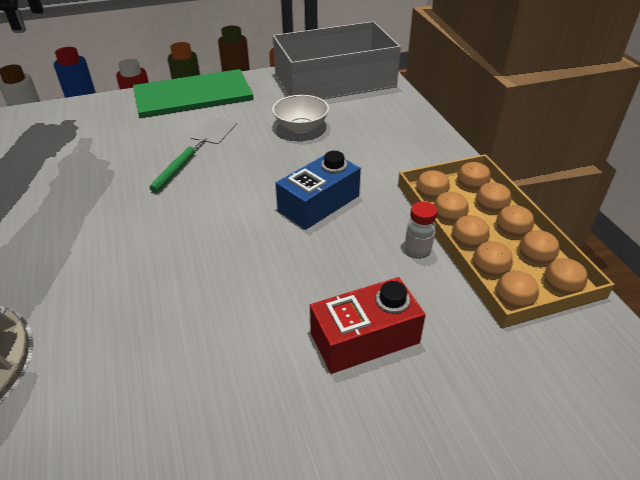

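The top view shows the blue marker around (202,212), with its button at (186,185) and the black face with 7 dots in the window, so it needs 5 presses. The red marker is well to the right, at (415,230).

```bash
cat > loc.py <<'E'
from h import *
from scipy.spatial.transform import Rotation as R
s=env.get_state(); q=s["orientation"]; M=R.from_quat(np.roll(q,-1)).as_matrix()
est=[]
for n in("top","side"):
    d=np.load(f"{n}0.npz"); P=d["P"]; c=d["c"].astype(int)
    blue=(c[...,0]>c[...,2]+50)&(c[...,0]>c[...,1]+25)&(abs(P[...,2]-.062)<.005)&(P[...,0]>.3)&(abs(P[...,1])<.4)
    b=P[blue]; r=cv2.minAreaRect((b[:,:2]*1000).astype(np.float32)); print(n,"body",r)
    m=(P[...,2]>.079)&(P[...,2]<.092)&(np.linalg.norm(P[...,:2]-np.array(r[0])/1000,axis=-1)<.075)
    p=P[m]; cc=cv2.minEnclosingCircle((p[:,:2]*1000).astype(np.float32)); print(" button",len(p),p.mean(0).round(4),cc)
    est.append(p.mean(0))
t=np.mean(est,0); t[2]=.084
print("tool axes",M.round(3).tolist(),"shift mm",(M.T@(t-s["tcp_pos"])*1000).round(1), "tcp",s["tcp_pos"].round(4))
E
python3 loc.py
```

```text
top body ((594.2916259765625, 176.36672973632812), (135.5895538330078, 73.8953857421875), 26.112537384033203)
 button 503 [0.6279 0.1921 0.0842] ((628.5524291992188, 193.0553436279297), 18.199344635009766)
side body ((593.83544921875, 174.8583221435547), (138.95164489746094, 76.256103515625), 26.01827621459961)
 button 214 [0.6258 0.1885 0.083 ] ((625.958251953125, 190.97341918945312), 18.58595848083496)
tool axes [[-0.956, 0.292, -0.001], [0.292, 0.956, -0.001], [0.0, -0.002, -1.0]] shift mm [-543.9 -209.   146.7] tcp [0.168  0.5495 0.2305]
```

Request:
{"fn": "apply_moves", "kwargs": {"rows": [{"xyz": [-15, -6, 0], "turn": [0, 0, 0], "grip": 0}, {"xyz": [-45, -17, 0], "turn": [0, 0, 0], "grip": 0}, {"xyz": [-80, -31, 0], "turn": [0, 0, 0], "grip": 0}, {"xyz": [-116, -44, 0], "turn": [0, 0, 0], "grip": 0}, {"xyz": [-152, -58, 0], "turn": [0, 0, 0], "grip": 0}, {"xyz": [-188, -72, 0], "turn": [0, 0, 0], "grip": 0}, {"xyz": [-224, -86, 0], "turn": [0, 0, 0], "grip": 0}, {"xyz": [-260, -99, 0], "turn": [0, 0, 0], "grip": 0}, {"xyz": [-296, -113, 0], "turn": [0, 0, 0], "grip": 0}, {"xyz": [-332, -127, 0], "turn": [0, 0, 0], "grip": 0}, {"xyz": [-368, -141, 0], "turn": [0, 0, 0], "grip": 0}, {"xyz": [-404, -154, 0], "turn": [0, 0, 0], "grip": 0}], "force": 40}}

```text
clock: 1.1
tcp_pos: [0.5105, 0.2828, 0.2309]
orientation: [-0.0, 0.148, 0.989, -0.0]
wrist_force: [0.6, 0.2, 0.1]
finger_gap: -0.0
grip_force: 0.0
```

Request:
{"fn": "apply_moves", "kwargs": {"rows": [{"xyz": [-36, -14, 0], "turn": [0, 0, 0], "grip": 0}, {"xyz": [-72, -27, 0], "turn": [0, 0, 0], "grip": 0}, {"xyz": [-108, -42, 0], "turn": [0, 0, 0], "grip": 0}, {"xyz": [-130, -50, 0], "turn": [0, 0, 0], "grip": 0}, {"xyz": [-140, -54, 0], "turn": [0, 0, 0], "grip": 0}, {"xyz": [-140, -54, 30], "turn": [0, 0, 0], "grip": 0}, {"xyz": [-140, -54, 65], "turn": [0, 0, 0], "grip": 0}, {"xyz": [-140, -54, 90], "turn": [0, 0, 0], "grip": 0}, {"xyz": [-140, -54, 100], "turn": [0, 0, 0], "grip": 0}, {"xyz": [-140, -54, 100], "turn": [0, 0, 0], "grip": 0}, {"xyz": [-140, -54, 100], "turn": [0, 0, 0], "grip": 0}, {"xyz": [-140, -54, 100], "turn": [0, 0, 0], "grip": 0}]}}

```text
clock: 2.1
tcp_pos: [0.6286, 0.1925, 0.1335]
orientation: [0.001, 0.148, 0.989, 0.001]
wrist_force: [-0.2, -0.1, 0.3]
finger_gap: -0.0001
grip_force: 0.0
```

```bash
python3 - <<'E'
from h import *
from scipy.spatial.transform import Rotation as R
c,P=cam("side"); cv2.imwrite("pics/s1.png",cv2.resize(c["color"][60:300,180:500],(800,600)))
c,P=cam("top"); cv2.imwrite("pics/t1.png",cv2.resize(c["color"][90:330,80:400],(800,600)))
s=env.get_state(); M=R.from_quat(np.roll(s["orientation"],-1)).as_matrix()
print(s["clock"],s["tcp_pos"],s["finger_gap"],s["wrist_force"],M.round(3).tolist(),(M.T@(np.array([.6275,.192,.084])-s["tcp_pos"])*1000).round(1))
E
```

```text
2.2 [0.62887958 0.19244275 0.13375102] 0.00015891488091882822 [0.42216126 0.17739503 0.53288278] [[-0.956, 0.292, 0.004], [0.292, 0.956, 0.001], [-0.003, 0.002, -1.0]] [ 1.4 -0.9 49.7]
```

View pics/s1.png

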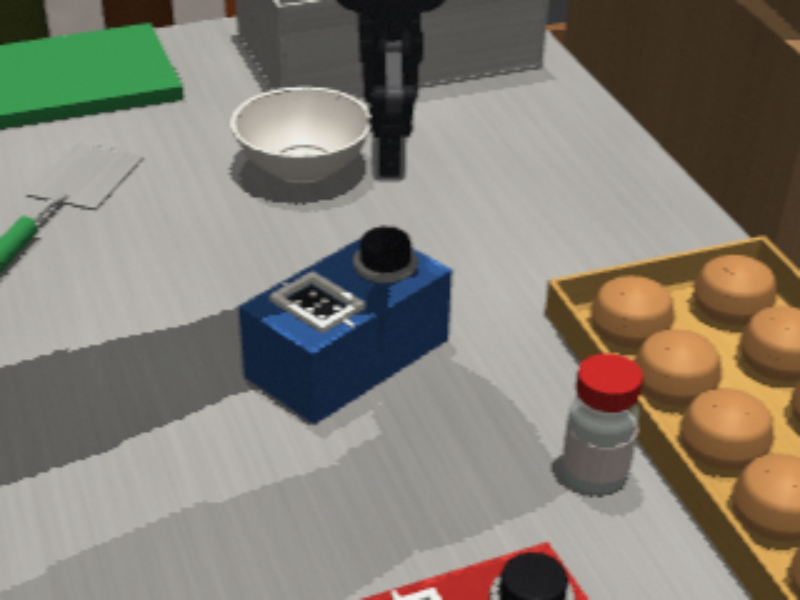

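The shut fingers, tip at crop pixel (390,178), hang above the blue button at (385,240). I'll make the first press slowly and check the force.

Request:
{"fn": "apply_moves", "kwargs": {"rows": [{"xyz": [1, -1, 20], "turn": [0, 0, 0], "grip": 0}, {"xyz": [1, -1, 38], "turn": [0, 0, 0], "grip": 0}, {"xyz": [1, -1, 44], "turn": [0, 0, 0], "grip": 0}, {"xyz": [1, -1, 48], "turn": [0, 0, 0], "grip": 0}, {"xyz": [1, -1, 51], "turn": [0, 0, 0], "grip": 0}, {"xyz": [1, -1, 54], "turn": [0, 0, 0], "grip": 0}, {"xyz": [1, -1, 57], "turn": [0, 0, 0], "grip": 0}, {"xyz": [1, -1, 59], "turn": [0, 0, 0], "grip": 0}, {"xyz": [1, -1, 61], "turn": [0, 0, 0], "grip": 0}, {"xyz": [1, -1, 61], "turn": [0, 0, 0], "grip": 0}, {"xyz": [1, -1, 61], "turn": [0, 0, 0], "grip": 0}]}}

```text
clock: 3.12
tcp_pos: [0.627, 0.1914, 0.072]
orientation: [0.001, 0.148, 0.989, 0.0]
wrist_force: [-3.3, -1.0, 8.4]
finger_gap: 0.0
grip_force: 4.5
```

Request:
{"fn": "apply_moves", "kwargs": {"rows": [{"xyz": [0, 0, -5], "turn": [0, 0, 0], "grip": 0}, {"xyz": [0, 0, -12], "turn": [0, 0, 0], "grip": 0}, {"xyz": [0, 0, -20], "turn": [0, 0, 0], "grip": 0}, {"xyz": [0, 0, -30], "turn": [0, 0, 0], "grip": 0}, {"xyz": [0, 0, -30], "turn": [0, 0, 0], "grip": 0}, {"xyz": [0, 0, -30], "turn": [0, 0, 0], "grip": 0}]}}

```text
clock: 3.62
tcp_pos: [0.6272, 0.1914, 0.1014]
orientation: [0.001, 0.148, 0.989, 0.0]
wrist_force: [-0.7, 0.5, -1.0]
finger_gap: 0.0004
grip_force: 0.0
```

```bash
cat > look.py <<'E'
from h import *
import sys
c,P=cam("side"); a=c["color"][130:230,260:380]; cv2.imwrite(f"pics/{sys.argv[1]}.png",cv2.resize(a,(600,500)))
w=c["color"][174:186,298:316].reshape(-1,3); print("window median BGR",np.median(w,0)); print(env.get_state()["tcp_pos"],env.get_state()["clock"])
E
python3 look.py p1
```

```text
window median BGR [99. 53. 34.]
[0.62662716 0.19124052 0.10059962] 3.6667
```

View pics/p1.png

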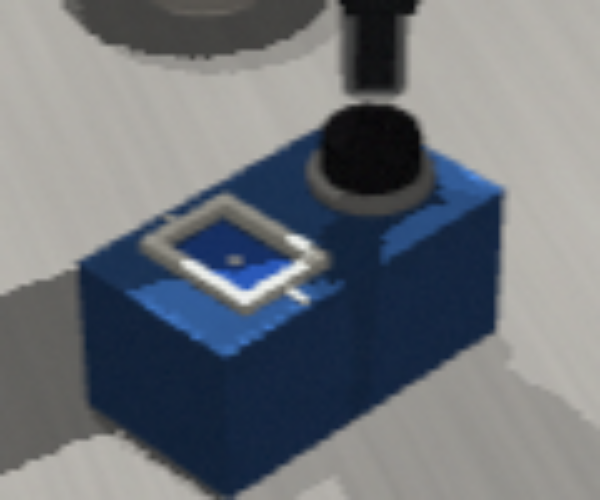

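The crop shows the blue face with one dot at (235,260), and the button is up at (370,150). One press gave one step, so four remain.

Request:
{"fn": "apply_moves", "kwargs": {"rows": [{"xyz": [0, 0, 12], "turn": [0, 0, 0], "grip": 0}, {"xyz": [0, 0, 17], "turn": [0, 0, 0], "grip": 0}, {"xyz": [0, 0, 21], "turn": [0, 0, 0], "grip": 0}, {"xyz": [0, 0, 25], "turn": [0, 0, 0], "grip": 0}, {"xyz": [0, 0, 28], "turn": [0, 0, 0], "grip": 0}, {"xyz": [0, 0, 30], "turn": [0, 0, 0], "grip": 0}, {"xyz": [0, 0, 30], "turn": [0, 0, 0], "grip": 0}, {"xyz": [0, 0, 30], "turn": [0, 0, 0], "grip": 0}, {"xyz": [0, 0, 20], "turn": [0, 0, 0], "grip": 0}, {"xyz": [0, 0, 8], "turn": [0, 0, 0], "grip": 0}, {"xyz": [0, 0, 0], "turn": [0, 0, 0], "grip": 0}, {"xyz": [0, 0, 0], "turn": [0, 0, 0], "grip": 0}]}}

```text
clock: 4.67
tcp_pos: [0.6276, 0.1915, 0.1024]
orientation: [0.002, 0.148, 0.989, 0.001]
wrist_force: [0.3, -0.3, -0.7]
finger_gap: -0.0002
grip_force: 0.0
```

```bash
python3 look.py p2
```

```text
window median BGR [ 44. 116. 135.]
[0.62716446 0.19138307 0.1013093 ] 4.7167
```

Request:
{"fn": "apply_moves", "kwargs": {"rows": [{"xyz": [0, 0, 12], "turn": [0, 0, 0], "grip": 0}, {"xyz": [0, 0, 17], "turn": [0, 0, 0], "grip": 0}, {"xyz": [0, 0, 21], "turn": [0, 0, 0], "grip": 0}, {"xyz": [0, 0, 25], "turn": [0, 0, 0], "grip": 0}, {"xyz": [0, 0, 28], "turn": [0, 0, 0], "grip": 0}, {"xyz": [0, 0, 30], "turn": [0, 0, 0], "grip": 0}, {"xyz": [0, 0, 30], "turn": [0, 0, 0], "grip": 0}, {"xyz": [0, 0, 30], "turn": [0, 0, 0], "grip": 0}, {"xyz": [0, 0, 20], "turn": [0, 0, 0], "grip": 0}, {"xyz": [0, 0, 8], "turn": [0, 0, 0], "grip": 0}, {"xyz": [0, 0, 0], "turn": [0, 0, 0], "grip": 0}, {"xyz": [0, 0, 0], "turn": [0, 0, 0], "grip": 0}]}}

```text
clock: 5.72
tcp_pos: [0.6274, 0.1915, 0.1023]
orientation: [0.001, 0.148, 0.989, 0.0]
wrist_force: [0.3, 0.9, 0.4]
finger_gap: -0.0002
grip_force: 0.0
```

```bash
python3 look.py p3
```

```text
window median BGR [ 41.5  44.  110. ]
[0.62705447 0.19138167 0.10125264] 5.7667
```

View pics/p3.png

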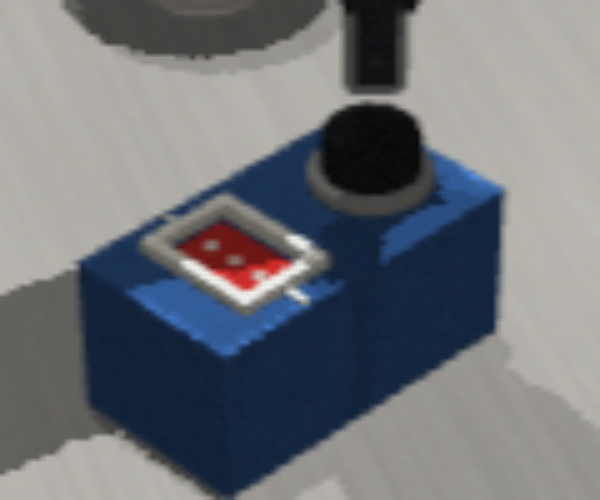

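The window at (235,255) shows red with three dots and the button is up. Two more presses.

Request:
{"fn": "apply_moves", "kwargs": {"rows": [{"xyz": [0, 0, 12], "turn": [0, 0, 0], "grip": 0}, {"xyz": [0, 0, 17], "turn": [0, 0, 0], "grip": 0}, {"xyz": [0, 0, 21], "turn": [0, 0, 0], "grip": 0}, {"xyz": [0, 0, 25], "turn": [0, 0, 0], "grip": 0}, {"xyz": [0, 0, 28], "turn": [0, 0, 0], "grip": 0}, {"xyz": [0, 0, 30], "turn": [0, 0, 0], "grip": 0}, {"xyz": [0, 0, 30], "turn": [0, 0, 0], "grip": 0}, {"xyz": [0, 0, 30], "turn": [0, 0, 0], "grip": 0}, {"xyz": [0, 0, 20], "turn": [0, 0, 0], "grip": 0}, {"xyz": [0, 0, 8], "turn": [0, 0, 0], "grip": 0}, {"xyz": [0, 0, 0], "turn": [0, 0, 0], "grip": 0}, {"xyz": [0, 0, 0], "turn": [0, 0, 0], "grip": 0}]}}

```text
clock: 6.77
tcp_pos: [0.6275, 0.1915, 0.1023]
orientation: [0.001, 0.148, 0.989, 0.001]
wrist_force: [0.7, 0.4, 0.3]
finger_gap: -0.0001
grip_force: 0.0
```

```bash
python3 look.py p4
```

```text
window median BGR [29. 47. 65.]
[0.62703432 0.19138482 0.10120273] 6.8167
```

View pics/p4.png

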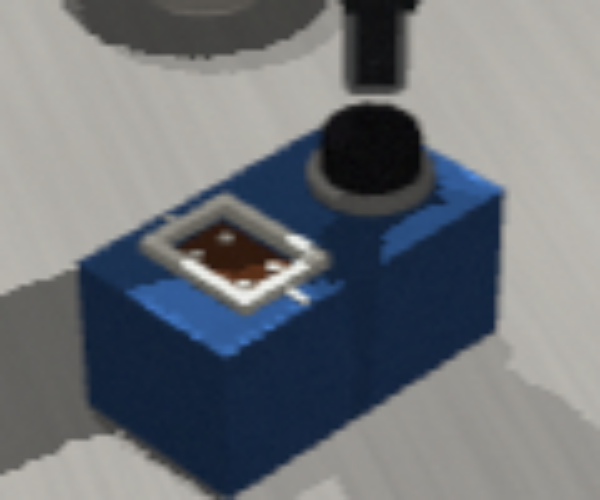

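Brown with four dots at (235,255). One last press, then I'll lift clear.

Request:
{"fn": "apply_moves", "kwargs": {"rows": [{"xyz": [0, 0, 12], "turn": [0, 0, 0], "grip": 0}, {"xyz": [0, 0, 17], "turn": [0, 0, 0], "grip": 0}, {"xyz": [0, 0, 21], "turn": [0, 0, 0], "grip": 0}, {"xyz": [0, 0, 25], "turn": [0, 0, 0], "grip": 0}, {"xyz": [0, 0, 28], "turn": [0, 0, 0], "grip": 0}, {"xyz": [0, 0, 30], "turn": [0, 0, 0], "grip": 0}, {"xyz": [0, 0, 30], "turn": [0, 0, 0], "grip": 0}, {"xyz": [0, 0, 30], "turn": [0, 0, 0], "grip": 0}, {"xyz": [0, 0, 20], "turn": [0, 0, 0], "grip": 0}, {"xyz": [0, 0, 8], "turn": [0, 0, 0], "grip": 0}, {"xyz": [0, 0, -10], "turn": [0, 0, 0], "grip": 0}, {"xyz": [0, 0, -30], "turn": [0, 0, 0], "grip": 0}]}}

```text
clock: 7.82
tcp_pos: [0.6252, 0.191, 0.1297]
orientation: [-0.001, 0.148, 0.989, -0.0]
wrist_force: [0.0, -0.1, -0.3]
finger_gap: -0.0003
grip_force: 0.0
```

Request:
{"fn": "apply_moves", "kwargs": {"rows": [{"xyz": [0, 0, -20], "turn": [0, 0, 0], "grip": 0}, {"xyz": [0, 0, -30], "turn": [0, 0, 0], "grip": 0}, {"xyz": [0, 0, -30], "turn": [0, 0, 0], "grip": 0}, {"xyz": [0, 0, -30], "turn": [0, 0, 0], "grip": 0}, {"xyz": [0, 0, -30], "turn": [0, 0, 0], "grip": 0}]}}

```text
clock: 8.23
tcp_pos: [0.6256, 0.1911, 0.1588]
orientation: [-0.001, 0.148, 0.989, -0.0]
wrist_force: [0.1, 0.2, -0.2]
finger_gap: -0.0001
grip_force: 0.0
```

```bash
python3 look.py p5
```

```text
window median BGR [57. 97. 44.]
[0.62537746 0.19104755 0.15850085] 8.2833
```

View pics/p5.png

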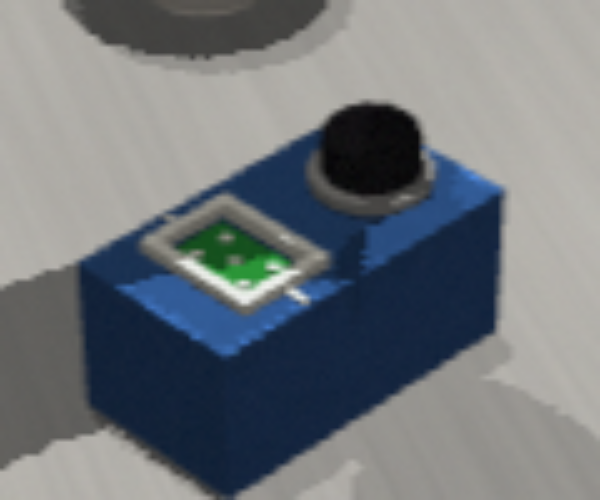

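Green with five dots shows at (235,260), the button is up at (370,150) and the tool is clear.

```bash
python3 -c "
from h import *
print(ticket.hand_in())"
```

```text
the job is handed in; nothing more can be done
None
```

The blue marker now shows the green face with five dots after five full presses; its button is up, the red marker was not touched, and the job is handed in at about 8.3 s.

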